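Stand the rinsed chopping board up to drain and block its foot

ROBOT

A 7-joint arm with a two-finger parallel gripper is mounted at the origin on a cart in front of the work surface, level with it; the furniture and walls round the work are solid. World frame = base frame: x ahead of the robot, y to its left, z up, the work surface at z = 0. Lengths are in m, angles in rad, forces in N, time in s.
With the tool pointing down it reaches from about 0.4 to 0.875 m from the base axis. Payload 6.5 kg.
Tool frame: the origin (TCP) lies midway between the tips of the shut fingers; the grasp point (between the pads) lies 19 mm behind it; z points along the fingers, y is the line along which they close (so a half turn about z gives the same grasp; the last joint's range is limited). The gripper opens to 85 mm and grips with 20 to 120 N. Pads are 22 mm wide; open, the fingers measure 114 mm over their backs; the gripper's body (76 mm by 85 mm) begins 54 mm behind the grasp point. The pads swing forward as they close: fully open they stand 13 mm farther back than shut.
Start: joints at [1.205, 0.536, -0.004, 1.538, 0.003, 1.067, -0.071], TCP at [0.192, -0.621, 0.231] pointing down, gripper open.
Joint ranges: [-2.7, 2.7], [-0.37, 2.16], [-1.27, 1.26], [0.24, 2.4], [-1.31, 4.45], [0.19, 1.91], [-2.76, 2.76]. Speed limits (rad/s): [2.39, 2.39, 3.14, 3.14, 3.14, 3.14, 3.14].

INTERFACE

Orientations are given as a unit quaternion [x, y, z, w].
In Python, from workcell import observe, camera, calibration, sign_off gives the robot as it stands.
- The arm moves only by the tool send_rows, never from a script. Its argument "motion" is one flat list of numbers, 6 for each row, row after row: the shift along the tool's x, y, z in m, then the turn, a rotation vector about the tool's x, y, z in degrees. A call has 1 to 12 rows; each row shifts and turns the commanded pose from where the row before left it, along the tool's axes as they then stand; what a row does not reach is not made up. A row lasts 1/8 s, in which the tool goes at most 62.5 mm and 10.7 degrees, less where a joint would pass 70% of its speed; a pose out of reach is approached as far as the arm can. A call is refused whole if a number of a shift passes 0.0625 or a number of a turn 10.7, either way. A call with a gripper value outside its range is refused whole. "hand" is the opening, from 0 (shut) to 1 (fully open), set as the call begins (left out, the last holds). The fingers move at their own pace and stop on an object; "force" is the grip in N (left out, the last holds). Time passes only in rows, so rows that do not move let the fingers close. It gives the time, the measured TCP pose, the force, the opening and the grip force at its end, in the units of the state.
- observe(): the state, without advancing time (a new reading comes with each control period).
- camera(name): name is "scene" or "top"; returns (picture, depth): 420x560x3 uint8, blue, green, red; 420x560 float32, m along the optical axis (not along the pixel's ray), 0 where there is no reading.
- calibration(name): a dict with "K" (3x3 intrinsics, pixels), "dist" ([k1, k2, p1, p2, k3] as OpenCV has them; the pictures are not rectified), "R" (3x3) and "t" (3): a world point X has camera coordinates R X + t. Camera axes: x right, y down, z forward; pixel columns grow to the right and rows downward; lengths in m; the calibration is good to about 2 mm. A picture is of the moment at which its call begins. calibration takes no time and is no camera call.
- sign_off(): hands the job in; it is judged then, once.
The state is a dict: "t": time; "qpos": joint angles; "joint_velocities": joint speeds; "tau": joint torques, N m; "tcp_pos": TCP position; "orientation": TCP orientation; "ft_force": force on the tool from outside, world axes, zero at the start; "wrist_torque": the same for the moment, N m; "gripper_width": opening from 0.0 (shut) to 1.0 (fully open); "finger_force": force on a finger pad.
Only numpy, scipy, OpenCV 4.12 (cv2) and the standard library are available. Lean on these libraries where they do the work, as an engineer would, in place of code of your own. Each camera call takes 0.05 s, during which the arm holds its last target. There are 200 camera calls.

TASK

The rinsed green chopping board lies flat across its wooden draining stand, where it cannot dry. Slide it home against the stop rail, tip it up onto its foot in the groove and ease it back, never letting it fall, so that it leans squarely on the back rest with the hand slot uppermost; then push the dark sliding foot bar up by its finger well until it holds the foot snug against the stop rail, without forcing it. Leave the board standing on its own and do not disturb the beaker, the brown bottle or the tin.

Things in the scene. Friction and masses are not known exactly. Their poses are not given: they have to be found in the camera images.
- stand: wooden draining stand, fixed; origin on the table under its middle. +x runs from its open front to the back rest, +y along the groove, +z up. In this frame: deck top at z 40 mm, its front at x -105 mm, 210 mm wide in y; its last part is the foot bar. Posts and struts reach back to x 185.
- groove (a point): inner corner of the groove, at mid-length, where its floor meets the stop rail: 24 mm above the table, 16 mm below the deck; axes as the stand's. The groove runs along y between the foot bar's edge and the stop rail; at the start its floor is 30 to 45 mm wide
- stop (a point): top front edge of the fixed stop rail, at mid-length, 50 mm above the table (10 above the deck). The rail's face looks to the stand's -x and leans back 15 degrees in one plane with the back rest; it stops a board slid along the deck, and later its foot
- rest: back rest of the stand, fixed: three cross rails, 190 mm long, with their front faces in one plane that leans back 15 degrees from vertical towards +x; origin where this plane meets the groove's floor, axes as the stand's. The top rail ends 176 mm above the table, 41 mm behind (x) the origin
- board: loose green chopping board, 240 x 170 x 12 mm, about 0.36 kg; origin in the middle of its underside. Its +x points to its foot (the end that belongs in the groove), -x to the slot end, y across, +z out of the face that is uppermost at the start and ends against the rest. Hand slot 94 x 32 mm (y, x), the bar outside it 20 mm deep
- board_center (a point): middle of the board (axes as the board's). It starts flat on the deck, +x within 0.1 rad of the stand's, its foot 12 to 38 mm short of the stop rail; its slot end juts 65 to 95 mm past the deck's front, underside 40 mm above the table, with free space beneath
- board_foot (a point): middle of the board's foot end face, half-way through its thickness (axes as the board's)
- board_grip (a point): middle of the board's slot-end face, half-way through its thickness (axes as the board's)
- beaker_1l: one-litre glass beaker, 110 mm wide, 145 mm high, loose; origin under its centre
- amber_bottle: brown glass bottle with white cap, 63 mm wide, 161 mm high, loose; origin under its centre
- salve_tin: round aluminium tin, 59 mm wide, 28 mm high, loose; origin under its centre
- foot_bar: dark wooden foot bar, flush with the deck, 89 x 190 x 15 mm (x, y, z); slides to the stand's +x only, 45 mm travel, about 2.5 N of friction, stays where left. Origin at deck level in the middle of its finger well, a through hole 40 x 64 mm (x -20 to 20). Its blocking edge is at x +47, its face reaches down to 1 mm over the groove's floor. Below the well: open, or the floor plank 16 mm down

How it is judged:
By the outcome, as a careful person would: the job done as asked, in the order asked, and still so for the second after the job is handed in, with the robot touching nothing.
It also fails if it takes over 67 s, if anything falls off the work surface, if the arm or the gripper's body presses on something with over 40 N, if the wrist force passes 120 N, or if a joint passes its speed limit or range.

## Working session

There is one attempt and no reset: what is moved stays moved. The work goes in short steps, Python scripts to look and compute and a tool call to move; the robot and the scene stay as the last step left them, time stands still between calls to the robot, and variables do not carry over. Pictures are saved under pics/ and viewed, at most 10 in all, crops included, and the job is handed in when it is done.

Besides the shell and the picture viewer there is one more tool, called as name(argument=value, ...), one argument or row to a line, values as JSON. send_rows: Moves the arm, as the interface text tells. Its arguments: {"type":"object","properties":{"motion":{"type":"array"},"hand":{"type":"number"},"force":{"type":"number"}},"required":["motion"]}

```bash
mkdir -p pics; ls; python3 - <<'E'
from workcell import *
import cv2,numpy as np
for n in("scene","top"):
    p,d=camera(n); cv2.imwrite(f"pics/{n}0.png",p); np.save(f"pics/{n}0.npy",d)
    c=calibration(n); print(n,c["K"],c["dist"],c["R"],c["t"])
o=observe(); print(o)
E
```

```text
pics
scene [[539.29451789   0.         282.1370564 ]
 [  0.         539.29451789 202.5153752 ]
 [  0.           0.           1.        ]] [0.01816922 0.         0.         0.         0.        ] [[-0.43228263 -0.9015559  -0.01812985]
 [-0.64486716  0.32313259 -0.69262665]
 [ 0.63029999 -0.28771912 -0.72106839]] [0.28368005 0.40058548 1.15444829]
top [[391.37284927   0.         272.61439287]
 [  0.         391.37284927 209.4721507 ]
 [  0.           0.           1.        ]] [-0.00674047  0.          0.          0.          0.        ] [[ 0.02770186 -0.9995132   0.01435139]
 [-0.98359758 -0.02981505 -0.17789564]
 [ 0.17823693 -0.00918795 -0.9839447 ]] [0.0035976  0.58601549 1.20670472]
{'t': 0.1, 'qpos': array([ 1.20478217,  0.53711085, -0.00440699,  1.5387834 ,  0.00256505,
        1.06731211, -0.07121709]), 'joint_velocities': array([ 9.90892044e-04, -3.05758581e-03,  1.33298908e-03, -2.08803882e-03,
        6.68757971e-04, -6.74484738e-05, -1.69120795e-03]), 'tau': array([ 3.53388525e-03, -5.84563208e+01,  1.05273698e+00, -2.59774339e+01,
        1.27020120e-02,  4.64092838e-03,  3.18229965e-06]), 'tcp_pos': array([ 0.19177775, -0.62045592,  0.2304842 ]), 'orientation': array([ 9.88783851e-01,  1.49351432e-01, -1.71416825e-04, -7.85548821e-04]), 'ft_force': array([-0.01289843,  0.28929556, -0.60209278]), 'wrist_torque': array([ 0.0613858 , -0.00411368,  0.00930673]), 'finger_force': 0.0, 'gripper_width': 0.9978839526970598}
```

View pics/scene0.png

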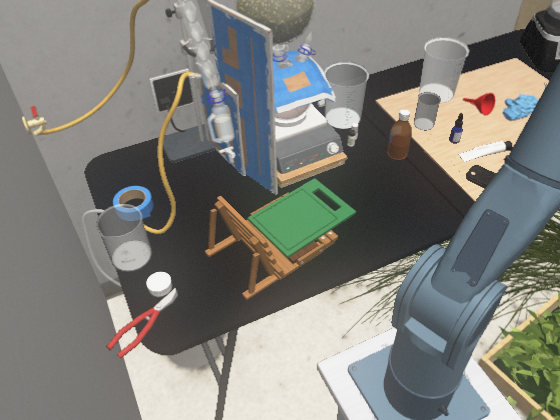

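View pics/top0.png

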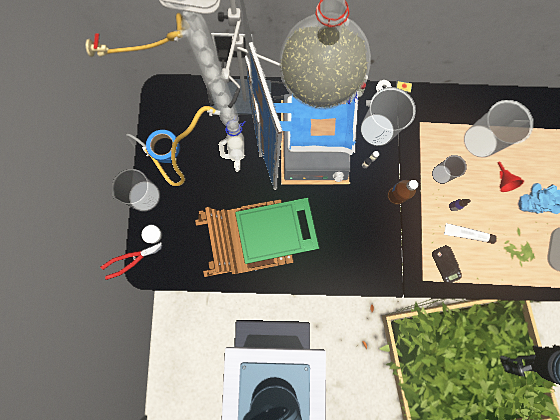

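The stand's +x points to world +y (image left): the stop and rest are on the left and the slot end is on the right at top px (308,225). The tin is at (150,233), the brown bottle at (400,190) and the beaker at (135,190). A tall blue panel stands at (265,130).

```bash
cat > h.py <<'E'
from workcell import *
import cv2,numpy as np
from scipy.spatial.transform import Rotation as Ro
def ray(n,uv,z):
    c=calibration(n);R=np.array(c["R"]);t=np.array(c["t"])
    q=cv2.undistortPoints(np.float64(uv).reshape(-1,1,2),np.array(c["K"]),np.array(c["dist"])).reshape(-1,2)
    d=np.c_[q,np.ones(len(q))]@R; o=-R.T@t
    return o+d*((z-o[2])/d[:,2])[:,None]
def green(p):
    h=cv2.cvtColor(p,cv2.COLOR_BGR2HSV); m=cv2.inRange(h,(55,120,60),(85,255,255))
    n,l,s,_=cv2.connectedComponentsWithStats(m); return np.uint8(l==1+np.argmax(s[1:,4]))*255
def pix(n,X):
    c=calibration(n);R=np.array(c["R"]);t=np.array(c["t"])
    return cv2.projectPoints(np.float64(X).reshape(-1,1,3),cv2.Rodrigues(R)[0],t,np.array(c["K"]),np.array(c["dist"]))[0].reshape(-1,2)
E
python3 - <<'E'
from h import *
np.set_printoptions(precision=3,suppress=True)
for n in("top","scene"):
    p=cv2.imread(f"pics/{n}0.png"); m=green(p)
    cs,hi=cv2.findContours(m,cv2.RETR_CCOMP,cv2.CHAIN_APPROX_NONE)
    cs=sorted(cs,key=cv2.contourArea)[::-1]
    for c in cs[:2]:
        w=ray(n,c.reshape(-1,2),.052)[:,:2]
        r=cv2.minAreaRect(np.float32(w)); print(n,"center",r, cv2.boxPoints(r).tolist())
for name,uv in dict(bottle=(400,200),tin=(150,234),beaker=(143,200),stoptop=(238,203),stopbot=(243,271),panel=(278,187),panel2=(268,184)).items(): print(name,ray("top",[uv],0.04))
p=cv2.imread("pics/top0.png")[185:290,180:330]; cv2.imwrite("pics/crop1.png",cv2.resize(p,None,fx=5,fy=5,interpolation=cv2.INTER_CUBIC))
E
```

```text
top center ((0.5823323726654053, 0.09859287738800049), (0.019215578213334084, 0.08761856704950333), 25.8828125) [[0.5545641779899597, 0.13381348550319672], [0.5928124785423279, 0.05498404800891876], [0.6101005673408508, 0.06337226927280426], [0.5718522667884827, 0.14220170676708221]]Traceback (most recent call last):
  File "<stdin>", line 4, in <module>
  File "h.py", line 11, in green
    n,l,s,_=cv2.connectedComponentsWithStats(m); return np.uint8(l==1+np.argmax(s[1:,4]))*255
                                                                      ~~~~~~~~~^^^^^^^^^
    return _wrapfunc(a, 'argmax', axis=axis, out=out, **kwds)
    return bound(*args, **kwds)
ValueError: attempt to get argmax of an empty sequence
```

```bash
python3 - <<'E'
from h import *
np.set_printoptions(precision=3,suppress=True)
for n,uv in(("top",(270,230)),("scene",(300,215))):
    p=cv2.imread(f"pics/{n}0.png"); print(cv2.cvtColor(p,cv2.COLOR_BGR2HSV)[uv[1],uv[0]])
import re
s=open("h.py").read().replace("(55,120,60),(85,255,255)","(60,100,50),(80,255,255)")
p=cv2.imread("pics/top0.png"); H=[cv2.cvtColor(cv2.imread(f"pics/{n}0.png"),cv2.COLOR_BGR2HSV)[v,u] for n,u,v in(("top",270,230),("scene",300,215))]
H=np.array(H,int); lo=np.maximum(H.min(0)-[8,80,60],0); hi=H.max(0)+[8,100,100]
s=s.replace("(60,100,50),(80,255,255)",f"{tuple(int(x) for x in lo)},{tuple(min(255,int(x)) for x in hi)}"); open("h.py","w").write(s)
exec(s)
for n in("top","scene"):
    p=cv2.imread(f"pics/{n}0.png"); m=green(p)
    cs,hi=cv2.findContours(m,cv2.RETR_CCOMP,cv2.CHAIN_APPROX_NONE)
    cs=sorted(cs,key=cv2.contourArea)[::-1]
    for c in cs[:2]:
        w=ray(n,c.reshape(-1,2),.052)[:,:2]
        r=cv2.minAreaRect(np.float32(w)); print(n,"center",r, cv2.boxPoints(r).tolist())
for name,uv in dict(bottle=(400,200),tin=(150,234),beaker=(143,200),panel=(278,187),panel2=(268,184)).items(): print(name,ray("top",[uv],0.04))
p=cv2.imread("pics/top0.png")[185:290,180:330]; cv2.imwrite("pics/crop1.png",cv2.resize(p,None,fx=5,fy=5,interpolation=cv2.INTER_CUBIC))
E
```

```text
[ 65 110 188]
[ 66 112 160]
top center ((0.5203393697738647, 0.006544366478919983), (0.16859862208366394, 0.2380557656288147), 13.214479446411133) [[0.4110628068447113, 0.10314996540546417], [0.46548160910606384, -0.12860235571861267], [0.6296159029006958, -0.0900612324476242], [0.5751971006393433, 0.14169108867645264]]
top center ((0.5403708219528198, -0.07878820598125458), (0.10042721033096313, 0.031709592789411545), 13.139297485351562) [[0.48786768317222595, -0.07476300746202469], [0.49507591128349304, -0.10564244538545609], [0.5928739309310913, -0.08281340450048447], [0.5856657028198242, -0.05193396657705307]]
scene center ((0.5193502306938171, 0.0065763890743255615), (0.17327949404716492, 0.240680530667305), 13.162846565246582) [[0.40758296847343445, 0.10402536392211914], [0.46239063143730164, -0.13033170998096466], [0.6311174631118774, -0.09087258577346802], [0.5763098001480103, 0.14348448812961578]]
scene center ((0.5393630266189575, -0.07942447066307068), (0.09522035717964172, 0.028631310909986496), 13.025266647338867) [[0.4897513687610626, -0.07620756328105927], [0.49620428681373596, -0.10410220921039581], [0.5889747142791748, -0.08264137804508209], [0.5825217962265015, -0.054746732115745544]]
bottle [[ 0.632 -0.397  0.04 ]]
tin [[0.496 0.411 0.04 ]]
beaker [[0.606 0.443 0.04 ]]
panel [[0.663 0.005 0.04 ]]
panel2 [[0.673 0.038 0.04 ]]
```

View pics/crop1.png

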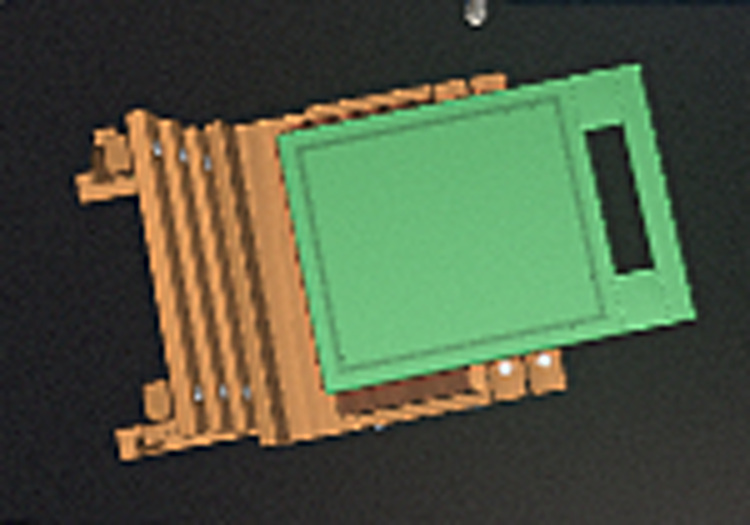

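The board is at yaw 13.2° (its +x is at 103.2° world), with the slot end mid at about (0.548,-0.109). The rails at crop x 140–290 are turned a degree or two less, so I'll measure the stand yaw from line segments.

```bash
python3 - <<'E'
from h import *
np.set_printoptions(precision=4,suppress=True)
for n,(x0,x1,y0,y1) in (("top",(190,260,195,285)),("scene",(205,350,170,300))):
    g=cv2.cvtColor(cv2.imread(f"pics/{n}0.png"),cv2.COLOR_BGR2GRAY)
    L=cv2.createLineSegmentDetector().detect(cv2.resize(g[y0:y1,x0:x1],None,fx=3,fy=3,interpolation=cv2.INTER_CUBIC))[0].reshape(-1,4)
    for l in L:
        ln=np.hypot(l[2]-l[0],l[3]-l[1])/3
        if ln<35: continue
        uv=(l.reshape(2,2)+.5)/3-.5+[x0,y0]
        out=[]
        for z in (.05,.176):
            w=ray(n,uv,z)[:,:2]; d=w[1]-w[0]
            out.append((round(float(np.degrees(np.arctan2(d[1],d[0]))%180),1),round(float(np.hypot(*d)),3),w.mean(0).round(3).tolist()))
        print(n,uv.round(1).tolist(),out)
o=observe();print(Ro.from_quat(o["orientation"]).as_matrix())
E
```

```text
top [[216.4, 211.0], [224.0, 255.8]] [(12.5, 0.146, [0.504, 0.185]), (12.5, 0.131, [0.49, 0.17])]
top [[211.3, 208.9], [219.0, 255.5]] [(12.4, 0.152, [0.508, 0.202]), (12.4, 0.137, [0.493, 0.185])]
top [[223.9, 269.5], [215.3, 219.4]] [(12.6, 0.162, [0.469, 0.185]), (12.6, 0.145, [0.458, 0.17])]
top [[217.4, 261.3], [210.1, 217.5]] [(12.5, 0.142, [0.485, 0.205]), (12.5, 0.127, [0.472, 0.187])]
top [[240.2, 215.7], [247.8, 254.9]] [(13.2, 0.128, [0.5, 0.109]), (13.2, 0.115, [0.486, 0.102])]
scene [[263.7, 238.6], [220.9, 195.5]] [(12.2, 0.2, [0.587, 0.153]), (12.2, 0.176, [0.477, 0.189])]
scene [[287.6, 191.6], [249.8, 213.0]] [(102.2, 0.13, [0.602, 0.065]), (102.2, 0.114, [0.49, 0.111])]
scene [[216.8, 197.5], [262.9, 243.5]] [(12.8, 0.213, [0.579, 0.164]), (12.8, 0.187, [0.469, 0.199])]
scene [[292.5, 263.9], [247.5, 219.7]] [(12.7, 0.19, [0.476, 0.122]), (12.7, 0.167, [0.379, 0.162])]
scene [[349.1, 205.5], [314.8, 177.9]] [(13.2, 0.141, [0.562, -0.108]), (13.2, 0.125, [0.454, -0.041])]
scene [[226.0, 211.2], [250.8, 236.0]] [(12.9, 0.113, [0.568, 0.171]), (12.9, 0.1, [0.459, 0.205])]
scene [[251.8, 235.0], [226.9, 209.9]] [(12.6, 0.115, [0.57, 0.167]), (12.6, 0.101, [0.462, 0.201])]
scene [[247.8, 217.8], [287.3, 255.8]] [(13.1, 0.167, [0.493, 0.121]), (13.1, 0.147, [0.394, 0.161])]
scene [[246.8, 298.4], [277.9, 278.0]] [(102.6, 0.093, [0.351, 0.197]), (102.6, 0.082, [0.268, 0.228])]
scene [[209.9, 211.5], [208.1, 247.4]] [(157.5, 0.125, [0.584, 0.247]), (157.5, 0.11, [0.474, 0.272])]
[[ 0.9554  0.2954 -0.0006]
 [ 0.2954 -0.9554  0.0015]
 [-0.0001 -0.0016 -1.    ]]
```

```bash
python3 - <<'E'
from h import *
np.set_printoptions(precision=3,suppress=True)
print("bottle base scene",ray("scene",[(399,156)],0.0),"cap top scene",ray("scene",[(404,114)],.161),"top cap",ray("top",[(412,184)],.161))
d=np.load("pics/top0.npy")
c=calibration("top");R=np.array(c["R"]);t=np.array(c["t"])
v,u=np.mgrid[0:420:2,0:560:2]; D=d[::2,::2]
q=cv2.undistortPoints(np.float64(np.c_[u.ravel(),v.ravel()]).reshape(-1,1,2),np.array(c["K"]),np.array(c["dist"])).reshape(-1,2)
P=(np.c_[q,np.ones(len(q))]*D.ravel()[:,None]-t)@R
P=P[D.ravel()>0]
# max height map 5cm cells, x .3...8, y .3..-.6
for x in np.arange(.3,.9,.05):
    print("%.2f"%x,[int(1000*max([0,*P[(abs(P[:,0]-x-.025)<.025)&(abs(P[:,1]-y+.025)<.025),2]])) for y in np.arange(.3,-.6,-.05)])
E
```

```text
bottle base scene [[ 0.646 -0.398  0.   ]] cap top scene [[ 0.649 -0.39   0.161]] top cap [[ 0.656 -0.393  0.161]]
0.30 [7, 10, 5, 3, 5, 7, 6, 4, 4, 6, 5, 4, 4, 6, 4, 4, 5, 5]
0.35 [7, 140, 176, 84, 43, 41, 5, 7, 6, 6, 5, 6, 6, 6, 6, 11, 26, 25]
0.40 [5, 174, 177, 79, 58, 57, 54, 7, 6, 9, 8, 7, 4, 5, 5, 13, 34, 34]
0.45 [6, 4, 177, 58, 58, 56, 56, 59, 61, 5, 8, 7, 8, 5, 8, 13, 33, 32]
0.50 [59, 177, 176, 57, 59, 58, 57, 56, 55, 7, 6, 6, 6, 7, 5, 11, 12, 37]
0.55 [78, 177, 136, 56, 56, 60, 59, 56, 53, 6, 8, 5, 7, 9, 4, 12, 12, 20]
0.60 [6, 6, 5, 6, 43, 53, 56, 57, 6, 3, 5, 5, 6, 164, 164, 11, 12, 113]
0.65 [6, 6, 225, 248, 8, 517, 81, 81, 83, 93, 71, 6, 8, 165, 166, 13, 108, 110]
0.70 [356, 394, 463, 464, 6, 518, 268, 479, 267, 267, 248, 48, 6, 7, 7, 11, 112, 112]
0.75 [7, 745, 747, 747, 517, 518, 552, 567, 562, 524, 271, 58, 61, 6, 5, 15, 109, 108]
0.80 [5, 644, 712, 732, 518, 537, 658, 702, 648, 553, 278, 177, 177, 174, 6, 11, 12, 11]
0.85 [6, 557, 3, 457, 518, 535, 659, 660, 654, 552, 276, 176, 0, 177, 175, 11, 12, 14]
0.90 [506, 532, 15, 456, 518, 350, 561, 560, 554, 0, 0, 177, 170, 178, 172, 13, 12, 12]
```

```bash
cat >> h.py <<'E'
np.set_printoptions(precision=4,suppress=True)
YAW=np.radians(12.6)
X=np.array([-np.sin(YAW),np.cos(YAW),0]); L=np.array([np.cos(YAW),np.sin(YAW),0]); Z=np.array([0,0,1.])
def Rt(beta,gam=0):   # tool rotation; beta pitch of tool z below horizontal (deg), gam in-plane yaw toward L
    b,g=np.radians([beta,gam])
    zb=np.cos(b)*X-np.sin(b)*Z
    y=-(np.sin(b)*X+np.cos(b)*Z)
    z=np.cos(g)*zb+np.sin(g)*L
    return np.c_[np.cross(y,z),y,z]
def rows(p0,R0,p1,R1,n):
    """n rows, straight line + constant turn; prints list"""
    w=Ro.from_matrix(R0.T@R1).as_rotvec()/n; out=[]
    R=R0.copy()
    for i in range(n):
        s=R.T@((p1-p0)/n); out.append([*np.round(s,4).tolist(),*np.round(np.degrees(w),2).tolist()]); R=R@Ro.from_rotvec(w).as_matrix()
    return out
def now():
    o=observe(); return o["tcp_pos"],Ro.from_quat(o["orientation"]).as_matrix()
def s(o=None):
    o=o or observe(); p=o["tcp_pos"]; f=o["ft_force"]
    print("t%.1f"%o["t"],"s %.4f l %.4f z %.4f"%(p@X,p@L,p[2]),"F X %.1f L %.1f Z %.1f"%(f@X,f@L,f[2]),"w %.2f ff %.1f"%(o["gripper_width"],o["finger_force"]))
    M=Ro.from_quat(o["orientation"]).as_matrix(); print("pitch %.1f"%np.degrees(np.arctan2(-M[2,2],M[:,2]@X)),"q",o["qpos"])
def sl(s_,l,z): return s_*X+l*L+z*Z
E
python3 - <<'E'
from h import *
for n,p in dict(end=(.5475,-.109,0),foot=(.493,.1225,0),c=(.520,.0065,0)).items(): p=np.array(p); print(n,p@X,p@L)
p,R=now(); e=np.array([.5475,-.109,0]); 
t=sl(e@X-.040,.509,.23)
print(t); r=rows(p,R,t,Rt(90),12); print(r[0],r[-1])
E
```

```text
end -0.2258083517159305 0.510536813849241
foot 0.012005185329001095 0.5078495107068789
c -0.10709102657360027 0.5088946472772262
[ 0.5547 -0.1484  0.23  ]
[0.0405, -0.0287, 0.0001, -0.01, 0.0, 0.38] [0.0383, -0.0315, 0.0, -0.01, 0.0, 0.38]
```

send_rows(
  motion=[0.0405, -0.0285, 0, 0, 0, 0.38, 0.0405, -0.0285, 0, 0, 0, 0.38, 0.04, -0.029, 0, 0, 0, 0.38, 0.04, -0.029, 0, 0, 0, 0.38, 0.04, -0.03, 0, 0, 0, 0.38, 0.04, -0.03, 0, 0, 0, 0.38, 0.039, -0.03, 0, 0, 0, 0.38, 0.039, -0.03, 0, 0, 0, 0.38, 0.039, -0.031, 0, 0, 0, 0.38, 0.0385, -0.031, 0, 0, 0, 0.38, 0.0385, -0.031, 0, 0, 0, 0.38, 0.0385, -0.031, 0, 0, 0, 0.38],
  hand=0,
)

```text
t: 1.6
tcp_pos: [0.5563, -0.1496, 0.231]
orientation: [0.994, 0.11, -0.0, -0.0]
ft_force: [0.1, 0.0, -0.4]
gripper_width: 0.003
finger_force: 0.0
```

send_rows(
  motion=[0, 0, 0.05, 0, 0, 0, 0, 0, 0.05, 0, 0, 0, 0, 0, 0.05, 0, 0, 0, 0, 0, 0.035, 0, 0, 0, 0, 0, 0.012, 0, 0, 0, 0, 0, 0, 0, 0, 0, 0, 0, 0, 0, 0, 0],
)

```text
t: 2.48
tcp_pos: [0.557, -0.1513, 0.0358]
orientation: [0.994, 0.11, 0.001, 0.0]
ft_force: [-0.9, -0.0, 0.7]
gripper_width: -0.001
finger_force: 0.0
```

```bash
python3 -c "
from h import *
s()"
```

```text
t2.5 s -0.2691 l 0.5106 z 0.0358 F X 0.2 L -0.9 Z 0.7 w -0.00 ff 0.0
pitch 90.1 q [ 0.2971  0.6935 -0.1473  1.8401  0.1631  0.617  -1.3002]
```

send_rows(
  motion=[0, -0.01, 0, 0, 0, 0, 0, -0.008, 0, 0, 0, 0, 0, -0.004, 0, 0, 0, 0, 0, -0.004, 0, 0, 0, 0, 0, -0.004, 0, 0, 0, 0, 0, -0.004, 0, 0, 0, 0, 0, -0.004, 0, 0, 0, 0, 0, -0.004, 0, 0, 0, 0, 0, -0.004, 0, 0, 0, 0],
)

```text
t: 3.6
tcp_pos: [0.5458, -0.106, 0.0343]
orientation: [0.994, 0.11, 0.0, 0.0]
ft_force: [0.3, -3.0, 0.9]
gripper_width: 0.001
finger_force: 1.4
```

```bash
python3 -c "
from h import *
s()"
```

```text
t3.6 s -0.2225 l 0.5095 z 0.0343 F X -3.0 L -0.4 Z 0.9 w 0.00 ff 1.4
pitch 90.0 q [ 0.2199  0.672  -0.1432  1.8943  0.1616  0.5861 -1.3781]
```

send_rows(
  motion=[0, -0.003, 0, 0, 0, 0, 0, -0.003, 0, 0, 0, 0, 0, -0.002, 0, 0, 0, 0, 0, -0.002, 0, 0, 0, 0],
)

```text
t: 4.1
tcp_pos: [0.5436, -0.0964, 0.0343]
orientation: [0.994, 0.11, 0.0, 0.0]
ft_force: [0.2, -2.7, 1.6]
gripper_width: 0.0
finger_force: 1.6
```

```bash
python3 -c "
from h import *
s()"
```

```text
t4.1 s -0.2126 l 0.5095 z 0.0343 F X -2.7 L -0.4 Z 1.6 w 0.00 ff 1.6
pitch 90.0 q [ 0.2027  0.6676 -0.1423  1.9045  0.1611  0.5803 -1.3952]
```

send_rows(
  motion=[0, -0.002, 0, 0, 0, 0, 0, -0.002, 0, 0, 0, 0, 0, -0.0015, 0, 0, 0, 0],
)

```text
t: 4.47
tcp_pos: [0.5425, -0.0932, 0.0344]
orientation: [0.994, 0.109, 0.0, 0.001]
ft_force: [1.1, -10.2, 0.7]
gripper_width: -0.002
finger_force: 5.1
```

send_rows(
  motion=[0, -0.0015, 0, 0, 0, 0, 0, -0.0015, 0, 0, 0, 0],
)

```text
t: 4.72
tcp_pos: [0.5421, -0.093, 0.0345]
orientation: [0.994, 0.108, 0.0, 0.003]
ft_force: [2.1, -17.0, -0.0]
gripper_width: -0.003
finger_force: 8.2
```

send_rows(
  motion=[0, -0.0015, 0, 0, 0, 0, 0, -0.0015, 0, 0, 0, 0],
)

```text
t: 4.97
tcp_pos: [0.542, -0.0929, 0.0348]
orientation: [0.994, 0.107, 0.001, 0.004]
ft_force: [3.9, -22.7, -0.7]
gripper_width: -0.002
finger_force: 11.3
```

```bash
python3 - <<'E'
from h import *
s(); p,R=now()
p1=p-.03*X+.06*Z
R2=Rt(30,20); G=sl(-.1855,.509,.046); p2=G-.05*R2[:,2]+.03*Z
print(rows(p,R,p1,R,2))
for r in rows(p1,R,p2,R2,10): print(r)
print(p1,p2,G+.02*R2[:,2])
E
```

```text
t5.0 s -0.2089 l 0.5086 z 0.0348 F X -23.0 L -1.1 Z -0.7 w -0.00 ff 11.3
pitch 90.5 q [ 0.1851  0.6624 -0.133   1.9137  0.1656  0.573  -1.4152]
[[0.0001, 0.0153, -0.0299, 0.0, 0.0, 0.0], [0.0001, 0.0153, -0.0299, 0.0, 0.0, 0.0]]
[-0.0017, -0.0013, -0.0005, 5.99, 1.79, 1.03]
[-0.0017, -0.0013, -0.0004, 5.99, 1.79, 1.03]
[-0.0017, -0.0013, -0.0003, 5.99, 1.79, 1.03]
[-0.0017, -0.0013, -0.0002, 5.99, 1.79, 1.03]
[-0.0017, -0.0013, -0.0002, 5.99, 1.79, 1.03]
[-0.0018, -0.0013, -0.0001, 5.99, 1.79, 1.03]
[-0.0018, -0.0012, -0.0, 5.99, 1.79, 1.03]
[-0.0018, -0.0012, 0.0001, 5.99, 1.79, 1.03]
[-0.0018, -0.0011, 0.0001, 5.99, 1.79, 1.03]
[-0.0018, -0.0011, 0.0002, 5.99, 1.79, 1.03]
[ 0.5485 -0.1222  0.0948] [ 0.5294 -0.1134  0.0995] [ 0.5403 -0.0526  0.0366]
```

send_rows(
  motion=[0, 0.02, 0, 0, 0, 0, 0, 0.016, -0.03, 0, 0, 0, 0, 0, -0.03, 0, 0, 0, 0, 0, 0, 0, 0, 0],
)

```text
t: 5.48
tcp_pos: [0.5504, -0.1195, 0.0961]
orientation: [0.994, 0.11, 0.002, -0.0]
ft_force: [-0.6, 0.3, -0.6]
gripper_width: -0.0
finger_force: 0.0
```

send_rows(
  motion=[-0.0017, -0.0013, -0.0005, 6, 1.8, 1, -0.0017, -0.0013, -0.0004, 6, 1.8, 1, -0.0017, -0.0013, -0.0003, 6, 1.8, 1, -0.0017, -0.0013, -0.0002, 6, 1.8, 1, -0.0017, -0.0013, -0.0002, 6, 1.8, 1, -0.0018, -0.0013, -0.0001, 6, 1.8, 1, -0.0018, -0.0012, 0, 6, 1.8, 1, -0.0018, -0.0012, 0.0001, 6, 1.8, 1, -0.0018, -0.0011, 0.0001, 6, 1.8, 1, -0.0018, -0.0011, 0.0002, 6, 1.8, 1, 0, 0, 0, 0, 0, 0],
  hand=0.47,
)

```text
t: 6.85
tcp_pos: [0.5284, -0.1117, 0.0966]
orientation: [0.854, 0.009, 0.093, -0.512]
ft_force: [-0.1, -0.4, -0.2]
gripper_width: 0.474
finger_force: 0.0
```

```bash
python3 - <<'E'
from h import *
s(); p,R=now()
R2=Rt(30,20); G=sl(-.1855,.509,.046)
print(p, R2.T@(p-G), np.degrees(Ro.from_matrix(R.T@R2).as_rotvec()))
P,d=camera("scene"); cv2.imwrite("pics/s1.png",cv2.resize(P[90:330,180:500],None,fx=2,fy=2))
m=green(camera("top")[0]); c=max(cv2.findContours(m,cv2.RETR_EXTERNAL,cv2.CHAIN_APPROX_NONE)[0],key=cv2.contourArea)
w=ray("top",c.reshape(-1,2),.052); print(cv2.minAreaRect(np.float32(w[:,:2])),"s range",(w@X).min(),(w@X).max(),"l",(w@L).min(),(w@L).max())
E
```

```text
t6.8 s -0.2243 l 0.4913 z 0.0966 F X -0.4 L -0.2 Z -0.2 w 0.47 ff 0.0
pitch 29.2 q [ 1.053   1.0568 -0.6143  1.659  -0.4942  1.1085 -0.6218]
[ 0.5284 -0.1117  0.0966] [ 0.0035 -0.0245 -0.0614] [-0.7884  0.3386 -0.0517]
((0.5142033100128174, 0.037148408591747284), (0.16862992942333221, 0.2382298707962036), 12.62308120727539) s range -0.19502263710093262 0.04317603265012086 l 0.4255788601868489 0.5942795506228639
```

View pics/s1.png

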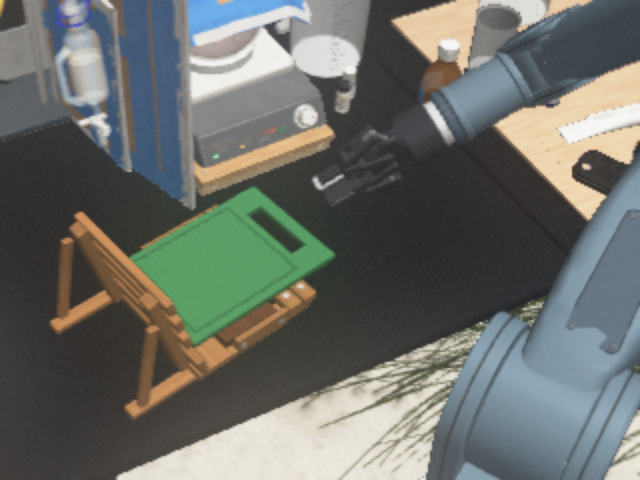

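The board is square against the stop (its end at s=-0.195), and the gripper at crop (350,175) is tilted and clear of the bottle at (440,80). I'm advancing the jaws over the slot bar.

send_rows(
  motion=[-0.0015, 0.012, 0, -0.4, 0.17, 0, -0.002, 0.0125, 0, -0.4, 0.17, 0, 0, 0, 0.02, 0, 0, 0, 0, 0, 0.02, 0, 0, 0, 0, 0, 0.02, 0, 0, 0, 0, 0, 0.015, 0, 0, 0, 0, 0, 0.006, 0, 0, 0, 0, 0, 0, 0, 0, 0],
)

```text
t: 7.95
tcp_pos: [0.5417, -0.0528, 0.0388]
orientation: [0.858, 0.009, 0.096, -0.505]
ft_force: [-0.7, -0.1, 0.0]
gripper_width: 0.472
finger_force: 0.0
```

```bash
python3 - <<'E'
from h import *
s(); p,R=now()
R2=Rt(30,20); G=sl(-.185,.509,.046)
print(p, R2.T@(p-G), np.degrees(Ro.from_matrix(R.T@R2).as_rotvec()))
E
```

```text
t8.0 s -0.1697 l 0.5171 z 0.0388 F X 0.0 L -0.7 Z 0.0 w 0.47 ff 0.0
pitch 30.2 q [ 0.9869  1.141  -0.6284  1.7084 -0.5136  0.9376 -0.5791]
[ 0.5417 -0.0528  0.0388] [ 0.0019 -0.0014  0.0186] [0.1463 0.0406 0.2251]
```

```bash
cat >> h.py <<'E'
C=.037
def Gp(b,foot=None,clr=.002,lift=0.):
    r=np.radians(b); a=-np.cos(r)*X+np.sin(r)*Z; n=np.sin(r)*X+np.cos(r)*Z
    if b<=90: u=C-.012*np.sin(r)+max(0,.012*np.cos(r)*np.tan(np.radians(15)))-clr; z=.024
    else: u=C-.012*np.sin(r)-clr; z=.024-.012*np.cos(r)
    return sl(u,.509,z+lift)+.006*n+.230*a, n
E
python3 - <<'E'
from h import *
p,R=now()
g0=sl(-.185,.509,.046); g15,_=Gp(15,lift=.005); g30,n=Gp(30)
off=.020*Rt(30,20)[:,2]
p1=g15+off+.003*n; p2=g30+off+.006*n
print(p1-p,p2-p1)
R=Rt(30,20); print(R.T@(p1-p),R.T@(p2-p1))
E
```

```text
[-0.0017  0.0015  0.0487] [-0.005   0.0222  0.0525]
[ 0.0066 -0.0431 -0.0218] [ 0.0022 -0.0568 -0.0062]
```

send_rows(
  motion=[0, 0, 0, 0, 0, 0, 0, 0, 0, 0, 0, 0, 0, 0, 0, 0, 0, 0],
  hand=0.28,
  force=20,
)

```text
t: 8.32
tcp_pos: [0.5418, -0.0532, 0.039]
orientation: [0.858, 0.009, 0.096, -0.504]
ft_force: [-0.0, -0.1, -0.4]
gripper_width: 0.276
finger_force: 0.0
```

send_rows(
  motion=[0.0013, -0.0086, -0.0044, 0, 0, 0, 0.0013, -0.0086, -0.0044, 0, 0, 0, 0.0013, -0.0086, -0.0044, 0, 0, 0, 0.0013, -0.0086, -0.0044, 0, 0, 0, 0.0014, -0.0087, -0.0042, 0, 0, 0, 0, 0, 0, 0, 0, 0],
)

```text
t: 9.07
tcp_pos: [0.54, -0.0509, 0.0884]
orientation: [0.858, 0.009, 0.096, -0.505]
ft_force: [0.5, 1.3, -1.5]
gripper_width: 0.276
finger_force: 0.6
```

send_rows(
  motion=[0.0004, -0.0095, -0.001, 0, 0, 0, 0.0004, -0.0095, -0.001, 0, 0, 0, 0.0004, -0.0095, -0.001, 0, 0, 0, 0.0004, -0.0095, -0.001, 0, 0, 0, 0.0004, -0.0095, -0.001, 0, 0, 0, 0.0002, -0.0093, -0.0012, 0, 0, 0, 0, 0, 0, 0, 0, 0, 0, 0, 0, 0, 0, 0],
)

```text
t: 10.07
tcp_pos: [0.5345, -0.0287, 0.1398]
orientation: [0.858, 0.009, 0.096, -0.505]
ft_force: [0.1, 0.0, -1.3]
gripper_width: 0.28
finger_force: 0.7
```

```bash
python3 - <<'E'
from h import *
s(); p,R=now(); g,n=Gp(30); print(Rt(30,20).T@(p-g), np.degrees(Ro.from_matrix(R.T@Rt(30,20)).as_rotvec()))
P,d=camera("scene"); cv2.imwrite("pics/s2.png",cv2.resize(P[90:330,180:500],None,fx=2,fy=2))
E
```

```text
t10.1 s -0.1446 l 0.5154 z 0.1398 F X 0.0 L 0.1 Z -1.3 w 0.28 ff 0.7
pitch 30.1 q [ 1.0111  0.9549 -0.6982  1.804  -0.5738  0.9728 -0.6604]
[-0.0006 -0.0061  0.0203] [0.137  0.0483 0.2063]
```

View pics/s2.png

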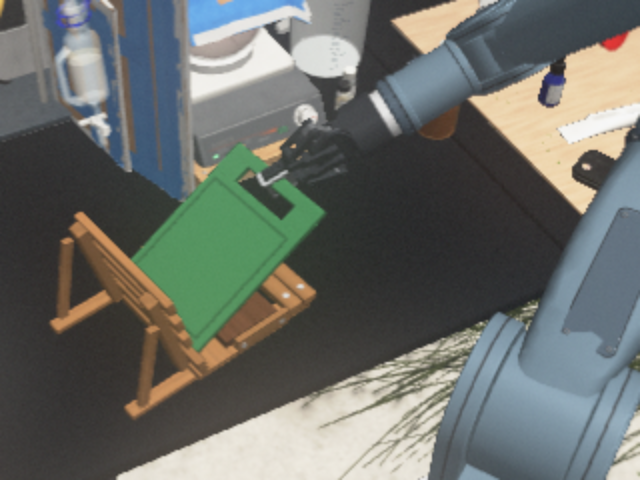

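The board rests on the lower finger at about 30° with its foot in the groove and the jaws around the bar (crop 275,175). I'm closing on it.

send_rows(
  motion=[0, 0.002, 0, 0, 0, 0, 0, 0.003, 0, 0, 0, 0, 0, 0.001, 0, 0, 0, 0, 0, 0, 0, 0, 0, 0],
  hand=0,
  force=40,
)

```text
t: 10.62
tcp_pos: [0.5356, -0.0318, 0.1351]
orientation: [0.858, 0.009, 0.096, -0.505]
ft_force: [-0.5, -1.7, 1.9]
gripper_width: 0.133
finger_force: 42.9
```

```bash
python3 - <<'E'
from h import *
s(); p,R=now(); g,n=Gp(30); print(Rt(30,20).T@(p-g), np.degrees(Ro.from_matrix(R.T@Rt(30,20)).as_rotvec()))
P,d=camera("top"); m=green(P); c=max(cv2.findContours(m,cv2.RETR_EXTERNAL,cv2.CHAIN_APPROX_NONE)[0],key=cv2.contourArea)
E
```

```text
t10.6 s -0.1479 l 0.5158 z 0.1351 F X -1.5 L -0.9 Z 1.9 w 0.13 ff 42.9
pitch 30.1 q [ 1.0108  0.9649 -0.6935  1.7964 -0.5698  0.9742 -0.6564]
[-0.0001 -0.0004  0.02  ] [0.0978 0.0008 0.2081]
```

```bash
cat >> h.py <<'E'
def arc(bs,off,gam=20,lift=.002,clr=.003,start=None):
    P=[Gp(b,lift=lift,clr=clr)[0]+Rt(b,gam)@np.array(off) for b in bs]
    for i in range(len(bs)-1):
        R0,R1=Rt(bs[i],gam),Rt(bs[i+1],gam)
        print(bs[i+1],np.round(R0.T@(P[i+1]-P[i]),4).tolist(),np.round(np.degrees(Ro.from_matrix(R0.T@R1).as_rotvec()),2).tolist())
    return P
E
python3 - <<'E'
from h import *
p,R=now()
P=arc([30,34,38,42,46,50,54,58,62,66,70,74,78,82,86,90,94,98,101],[0,0,.020])
print("first corr",Rt(30,20).T@(P[0]-p))
E
```

```text
34 [-0.0001, -0.0143, 0.0002] [-3.76, 0.0, -1.37]
38 [-0.0001, -0.0143, 0.0002] [-3.76, -0.0, -1.37]
42 [-0.0001, -0.0142, 0.0003] [-3.76, -0.0, -1.37]
46 [-0.0001, -0.0142, 0.0003] [-3.76, 0.0, -1.37]
50 [-0.0001, -0.0142, 0.0004] [-3.76, -0.0, -1.37]
54 [-0.0002, -0.0142, 0.0005] [-3.76, -0.0, -1.37]
58 [-0.0002, -0.0142, 0.0005] [-3.76, 0.0, -1.37]
62 [-0.0002, -0.0142, 0.0006] [-3.76, -0.0, -1.37]
66 [-0.0002, -0.0142, 0.0006] [-3.76, -0.0, -1.37]
70 [-0.0002, -0.0142, 0.0007] [-3.76, 0.0, -1.37]
74 [-0.0003, -0.0143, 0.0007] [-3.76, -0.0, -1.37]
78 [-0.0003, -0.0143, 0.0008] [-3.76, 0.0, -1.37]
82 [-0.0003, -0.0144, 0.0008] [-3.76, -0.0, -1.37]
86 [-0.0003, -0.0144, 0.0008] [-3.76, 0.0, -1.37]
90 [-0.0003, -0.0145, 0.0009] [-3.76, 0.0, -1.37]
94 [-0.0, -0.0147, 0.0001] [-3.76, 0.0, -1.37]
98 [-0.0, -0.0147, 0.0001] [-3.76, -0.0, -1.37]
101 [0.0, -0.0111, -0.0] [-2.82, -0.0, -1.03]
first corr [ 0.0007 -0.0008 -0.0018]
```

send_rows(
  motion=[0.0005, -0.015, -0.0015, -3.76, 0, -1.37, 0, -0.0143, 0.0002, -3.76, 0, -1.37, 0, -0.0142, 0.0003, -3.76, 0, -1.37, 0, -0.0142, 0.0003, -3.76, 0, -1.37, -0.0001, -0.0142, 0.0004, -3.76, 0, -1.37],
)

```text
t: 11.3
tcp_pos: [0.5251, 0.0124, 0.1916]
orientation: [0.927, 0.045, 0.126, -0.351]
ft_force: [-0.2, 1.7, 0.4]
gripper_width: 0.129
finger_force: 42.4
```

send_rows(
  motion=[-0.0002, -0.0142, 0.0005, -3.76, 0, -1.37, -0.0002, -0.0142, 0.0005, -3.76, 0, -1.37, -0.0002, -0.0142, 0.0006, -3.76, 0, -1.37, -0.0002, -0.0142, 0.0006, -3.76, 0, -1.37, -0.0002, -0.0142, 0.0007, -3.76, 0, -1.37],
)

```text
t: 11.92
tcp_pos: [0.5128, 0.0721, 0.2273]
orientation: [0.967, 0.078, 0.153, -0.186]
ft_force: [-2.0, 1.1, 4.0]
gripper_width: 0.131
finger_force: 44.2
```

```bash
python3 - <<'E'
from h import *
s(); p,R=now(); g,n=Gp(70,lift=.002,clr=.003); print(Rt(70,20).T@(p-g), np.degrees(Ro.from_matrix(R.T@Rt(70,20)).as_rotvec()))
P,d=camera("scene"); cv2.imwrite("pics/s3.png",cv2.resize(P[90:330,180:500],None,fx=2,fy=2))
E
```

```text
t11.9 s -0.0415 l 0.5162 z 0.2273 F X 1.5 L -1.7 Z 4.0 w 0.13 ff 44.2
pitch 70.3 q [ 0.6209  0.2904 -0.6777  2.1085 -0.4131  0.5508 -1.0923]
[ 0.0005 -0.0015  0.0199] [ 0.2445 -0.1912  0.3105]
```

View pics/s3.png

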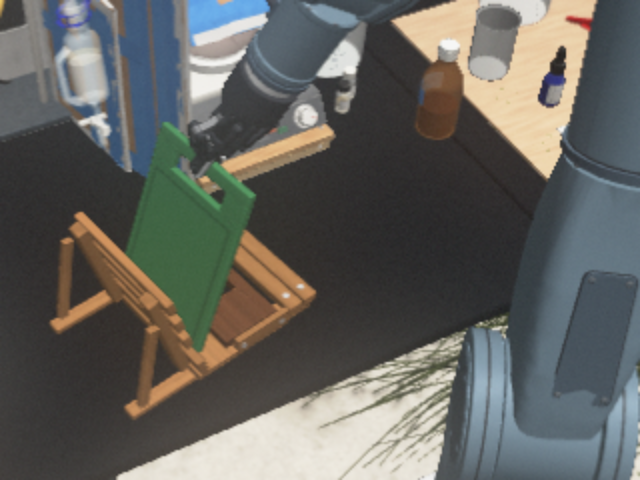

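The board is held at 70° with its foot in the groove. Forces are small, so I'm continuing.

send_rows(
  motion=[-0.0005, -0.0135, 0.0002, -3.76, 0, -1.37, -0.0003, -0.0143, 0.0002, -3.76, 0, -1.37, -0.0003, -0.0144, 0.0005, -3.76, 0, -1.37, -0.0003, -0.0144, 0.0008, -3.76, 0, -1.37, -0.0003, -0.0145, 0.0009, -3.76, 0, -1.37],
)

```text
t: 12.6
tcp_pos: [0.4974, 0.1419, 0.2395]
orientation: [0.978, 0.11, 0.177, -0.018]
ft_force: [-3.2, 2.2, 3.8]
gripper_width: 0.133
finger_force: 44.0
```

```bash
python3 - <<'E'
from h import *
s(); p,R=now(); g,n=Gp(90,lift=.002,clr=.003); print(Rt(90,20).T@(p-g), np.degrees(Ro.from_matrix(R.T@Rt(90,20)).as_rotvec()))
E
```

```text
t12.6 s 0.0299 l 0.5164 z 0.2395 F X 2.9 L -2.7 Z 3.8 w 0.13 ff 44.0
pitch 90.2 q [ 0.0066  0.154  -0.4497  2.147   0.2868  0.5219 -1.998 ]
[ 0.0013 -0.0019  0.018 ] [ 0.1692 -0.4847  0.2953]
```

send_rows(
  motion=[-0.0005, -0.0135, 0, -3.76, 0, -1.37, 0, -0.0145, 0, -3.76, 0, -1.37],
)

```text
t: 12.85
tcp_pos: [0.4912, 0.17, 0.2385]
orientation: [0.974, 0.122, 0.185, 0.05]
ft_force: [-1.7, 3.1, 3.7]
gripper_width: 0.129
finger_force: 44.5
```

```bash
python3 - <<'E'
from h import *
s(); p,R=now(); g,n=Gp(98,lift=.002,clr=.003); print(Rt(98,20).T@(p-g), np.degrees(Ro.from_matrix(R.T@Rt(98,20)).as_rotvec()))
E
```

```text
t12.8 s 0.0588 l 0.5165 z 0.2385 F X 3.5 L -1.0 Z 3.7 w 0.13 ff 44.5
pitch 98.1 q [-0.202   0.1789 -0.4167  2.129   0.5745  0.6352 -2.3546]
[ 0.0015 -0.001   0.0177] [ 0.0788 -0.609   0.2719]
```

send_rows(
  motion=[0, -0.0105, 0, -2.82, 0, -1.03, 0, 0, 0, 0, 0, 0],
)

```text
t: 13.1
tcp_pos: [0.4884, 0.1822, 0.2368]
orientation: [0.971, 0.129, 0.187, 0.074]
ft_force: [-2.9, 3.4, 14.4]
gripper_width: 0.132
finger_force: 44.9
```

```bash
python3 - <<'E'
from h import *
s(); p,R=now(); g,n=Gp(101,lift=.002,clr=.003); print(Rt(101,20).T@(p-g), np.degrees(Ro.from_matrix(R.T@Rt(101,20)).as_rotvec()))
arc([101,103,105],[0,0,.018],clr=.001)
E
```

```text
t13.1 s 0.0713 l 0.5164 z 0.2368 F X 4.0 L -2.0 Z 14.4 w 0.13 ff 44.9
pitch 100.9 q [-0.2673  0.1997 -0.4173  2.1167  0.6524  0.6904 -2.4541]
[ 0.0015 -0.0024  0.0175] [-0.1261 -0.6161  0.4594]
103 [0.0, -0.0074, -0.0001] [-1.88, 0.0, -0.68]
105 [0.0, -0.0074, -0.0001] [-1.88, -0.0, -0.68]
```

send_rows(
  motion=[0, -0.0037, -0.0012, -0.94, 0, -0.34, 0, -0.0037, -0.0008, -0.94, 0, -0.34, 0, 0, 0, 0, 0, 0],
)

```text
t: 13.48
tcp_pos: [0.486, 0.1871, 0.2361]
orientation: [0.969, 0.13, 0.187, 0.091]
ft_force: [2.2, 4.6, 6.4]
gripper_width: 0.129
finger_force: 44.5
```

send_rows(
  motion=[0, -0.0037, -0.0003, -0.94, 0, -0.34, 0, 0, 0, 0, 0, 0],
)

```text
t: 13.72
tcp_pos: [0.485, 0.1904, 0.2353]
orientation: [0.968, 0.131, 0.188, 0.1]
ft_force: [2.1, 5.3, 6.0]
gripper_width: 0.132
finger_force: 44.2
```

```bash
python3 - <<'E'
from h import *
s(); p,R=now(); g,n=Gp(104,lift=.002,clr=.001); print(Rt(104,20).T@(p-g), np.degrees(Ro.from_matrix(R.T@Rt(104,20)).as_rotvec()))
P,d=camera("scene"); cv2.imwrite("pics/s4.png",cv2.resize(P[130:310,180:380],None,fx=3,fy=3))
E
```

```text
t13.7 s 0.0800 l 0.5149 z 0.2353 F X 4.7 L 3.2 Z 6.0 w 0.13 ff 44.2
pitch 104.0 q [-0.3258  0.2221 -0.4181  2.1038  0.7147  0.754  -2.5399]
[-0.      0.002   0.0173] [-0.0315 -0.4465  0.26  ]
```

View pics/s4.png

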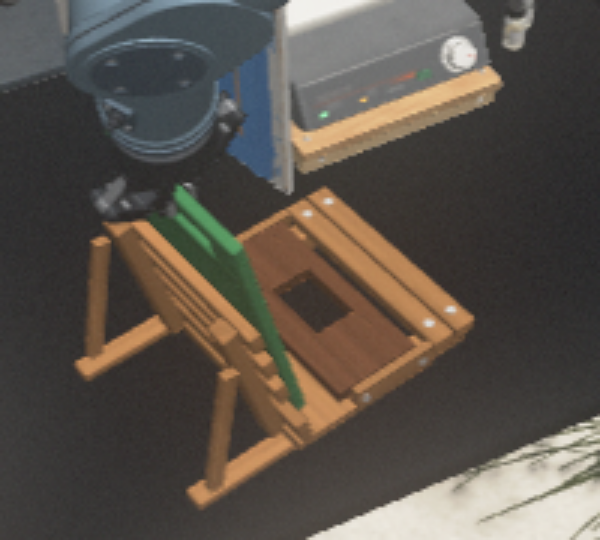

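send_rows(
  motion=[0, -0.0037, -0.0003, -0.94, 0, -0.34, 0, -0.001, 0, 0, 0, 0, 0, 0, 0, 0, 0, 0],
)

```text
t: 14.15
tcp_pos: [0.484, 0.1944, 0.2345]
orientation: [0.967, 0.132, 0.189, 0.109]
ft_force: [1.5, 4.7, 5.5]
gripper_width: 0.134
finger_force: 43.9
```

```bash
python3 - <<'E'
from h import *
s(); p,R=now(); print(p,Rt(105,20).T@(p-Gp(105,clr=0)[0]));print(observe()["wrist_torque"])
E
```

```text
t14.2 s 0.0841 l 0.5148 z 0.2345 F X 4.3 L 2.5 Z 5.5 w 0.13 ff 43.9
pitch 105.0 q [-0.3468  0.2321 -0.4189  2.0981  0.7349  0.7761 -2.5689]
[0.484  0.1944 0.2345] [0.0005 0.003  0.0156]
[ 1.305  -0.3081  0.3011]
```

send_rows(
  motion=[0, -0.0015, 0, 0, 0, 0, 0, -0.0015, 0, 0, 0, 0, 0, 0, 0, 0, 0, 0],
)

```text
t: 14.52
tcp_pos: [0.4836, 0.1966, 0.2339]
orientation: [0.967, 0.132, 0.189, 0.109]
ft_force: [1.5, 3.7, 7.2]
gripper_width: 0.131
finger_force: 43.2
```

send_rows(
  motion=[0, -0.001, 0, 0, 0, 0, 0, -0.001, 0, 0, 0, 0, 0, 0, 0, 0, 0, 0],
)

```text
t: 14.9
tcp_pos: [0.4833, 0.198, 0.2335]
orientation: [0.967, 0.132, 0.189, 0.11]
ft_force: [2.3, 2.9, 7.7]
gripper_width: 0.132
finger_force: 43.2
```

```bash
python3 - <<'E'
from h import *
s(); p,R=now(); print(p,Rt(105,20).T@(p-Gp(105,clr=0)[0]));print(observe()["wrist_torque"])
E
```

```text
t14.9 s 0.0878 l 0.5149 z 0.2335 F X 2.3 L 2.9 Z 7.7 w 0.13 ff 43.2
pitch 105.1 q [-0.3554  0.2373 -0.4203  2.0952  0.7401  0.7817 -2.5815]
[0.4833 0.198  0.2335] [ 0.0006 -0.0009  0.0156]
[ 0.4586 -0.5255  0.2248]
```

send_rows(
  motion=[0, -0.001, 0, 0, 0, 0, 0, -0.001, 0, 0, 0, 0, 0, 0, 0, 0, 0, 0],
)

```text
t: 15.28
tcp_pos: [0.4831, 0.1994, 0.2332]
orientation: [0.967, 0.132, 0.189, 0.11]
ft_force: [2.5, 1.8, 8.6]
gripper_width: 0.129
finger_force: 43.3
```

```bash
python3 - <<'E'
from h import *
s();print(observe()["wrist_torque"])
P,d=camera("top"); cv2.imwrite("pics/t5.png",cv2.resize(P[180:290,170:320],None,fx=5,fy=5,interpolation=cv2.INTER_CUBIC))
E
```

```text
t15.3 s 0.0893 l 0.5150 z 0.2332 F X 1.2 L 2.9 Z 8.6 w 0.13 ff 43.3
pitch 105.2 q [-0.3589  0.2394 -0.4207  2.0939  0.7422  0.7841 -2.5865]
[ 0.0493 -0.6838  0.198 ]
```

View pics/t5.png

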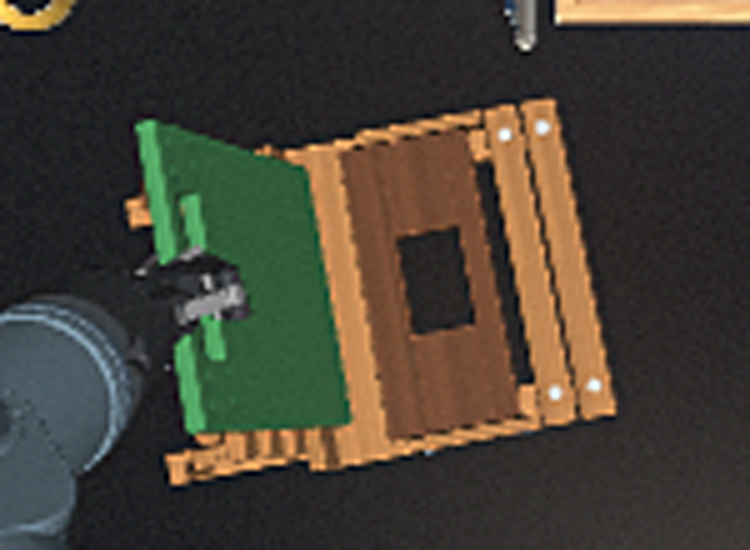

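The board leans near the rest with its foot parallel to the groove (foot edge at crop x 305–350). The well is centred at crop (435,280). I'm releasing gently.

send_rows(
  motion=[0, 0, 0, 0, 0, 0, 0, 0, 0, 0, 0, 0],
  hand=0.17,
  force=20,
)

```text
t: 15.58
tcp_pos: [0.4808, 0.1976, 0.2306]
orientation: [0.967, 0.131, 0.186, 0.111]
ft_force: [-0.2, 0.2, 0.2]
gripper_width: 0.171
finger_force: 0.2
```

send_rows(
  motion=[0, 0, 0, 0, 0, 0, 0, 0, 0, 0, 0, 0],
  hand=0.25,
)

```text
t: 15.82
tcp_pos: [0.4812, 0.1978, 0.231]
orientation: [0.967, 0.131, 0.186, 0.111]
ft_force: [0.0, 0.2, 0.7]
gripper_width: 0.251
finger_force: 0.0
```

```bash
python3 - <<'E'
from h import *
s();print(observe()["wrist_torque"])
E
```

```text
t15.8 s 0.0880 l 0.5128 z 0.2310 F X 0.2 L 0.0 Z 0.7 w 0.25 ff 0.0
pitch 105.2 q [-0.3585  0.241  -0.4201  2.0969  0.7397  0.7843 -2.5868]
[0.1716 0.4251 0.0021]
```

send_rows(
  motion=[0, 0, 0, 0, 0, 0, 0, 0, 0, 0, 0, 0, 0, 0, -0.02, 0, 0, 0, 0, 0, -0.03, 0, 0, 0, 0, 0, -0.04, 0, 0, 0, 0, 0, -0.04, 0, 0, 0, 0, 0, 0, 0, 0, 0],
  hand=0.45,
)

```text
t: 16.7
tcp_pos: [0.4311, 0.2215, 0.352]
orientation: [0.967, 0.131, 0.189, 0.109]
ft_force: [0.4, -0.5, 0.1]
gripper_width: 0.449
finger_force: 0.0
```

```bash
python3 - <<'E'
from h import *
s(); p,R=now()
P,d=camera("top"); cv2.imwrite("pics/t6.png",cv2.resize(P[180:290,170:320],None,fx=5,fy=5,interpolation=cv2.INTER_CUBIC))
h=cv2.cvtColor(P,cv2.COLOR_BGR2HSV); print(h[236,257],h[236,268],h[222,250])
# well centre via dark hole px
g=cv2.cvtColor(P,cv2.COLOR_BGR2GRAY)[215:258,244:272]; m=np.uint8(g<45); n,l,st,ce=cv2.connectedComponentsWithStats(m)
for i in range(1,n):
    if st[i,4]>60: print(st[i],ce[i]+[244,215],[(lambda w:(w@X,w@L))(ray("top",[ce[i]+[244,215]],z)[0]) for z in(.04,)])
c=np.array([[257,236.]]); w=ray("top",c,.04)[0]; print("well",w@X,w@L)
for u,v in((327,160),(370,440),(343,150),(388,440)):
    w=ray("top",[(170+u/5,180+v/5)],.04)[0]; print((u,v),w@X,w@L)
print(green(P).any()); print(p1:=p)
E
```

```text
t16.7 s 0.1222 l 0.4690 z 0.3520 F X -0.6 L 0.3 Z 0.1 w 0.45 ff 0.0
pitch 105.1 q [-0.3645  0.0339 -0.4969  1.9983  0.5118  1.027  -2.4111]
[10 36 43] [ 11 141 130] [ 10 141 119]
[21  0  7 30 86] [268.8837 227.3721] [(np.float64(-0.08526992576937699), np.float64(0.5229592054585062))]
[  5  10  16  22 244] [256.7828 235.582 ] [(np.float64(-0.04210488350577999), np.float64(0.5042264777763021))]
well -0.04254113016162921 0.5027704888003764
(327, 160) 0.011807995735658765 0.592805027600602
(370, 440) 0.016501523691420657 0.41070665144234547
(343, 150) 0.0004722181664112409 0.5973368189718467
(388, 440) 0.005336075292874351 0.40854043561370096
True
[0.4311 0.2215 0.352 ]
```

View pics/t6.png

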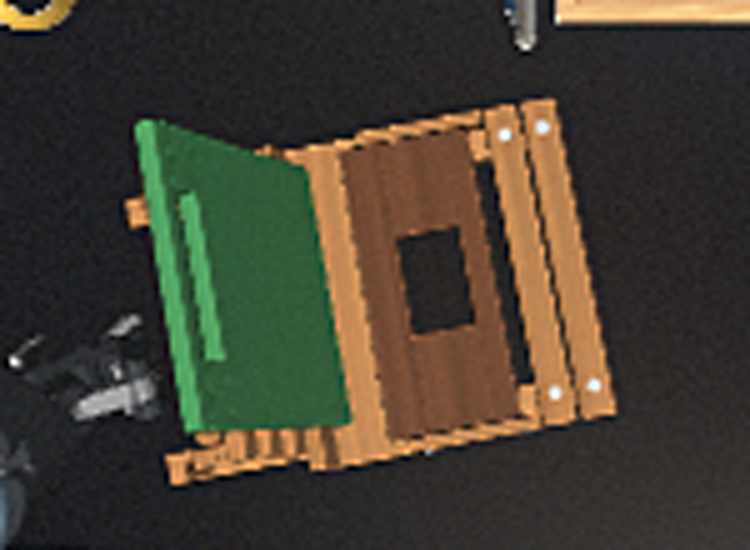

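The board stands alone against the rest and square. The well centre is at px (256.8,235.6), which is s≈-0.042 and l≈0.504. I'll go over it and then down.

```bash
python3 - <<'E'
from h import *
p,R=now(); R1=Rt(83,0); t=sl(-.046,.504,.34)
for r in rows(p,R,t,R1,8): print(r)
print(R1.T@(sl(-.046,.504,.05)-t), R1.T@X)
E
```

```text
[0.0018, 0.0198, 0.0078, 2.74, -2.5, 0.5]
[0.0023, 0.0201, 0.0068, 2.74, -2.5, 0.5]
[0.0027, 0.0204, 0.0057, 2.74, -2.5, 0.5]
[0.0031, 0.0206, 0.0046, 2.74, -2.5, 0.5]
[0.0035, 0.0208, 0.0034, 2.74, -2.5, 0.5]
[0.0038, 0.0209, 0.0023, 2.74, -2.5, 0.5]
[0.0041, 0.0209, 0.0011, 2.74, -2.5, 0.5]
[0.0043, 0.0209, -0.0001, 2.74, -2.5, 0.5]
[0.     0.0353 0.2878] [ 0.     -0.9925  0.1219]
```

send_rows(
  motion=[0.0018, 0.0198, 0.0078, 2.74, -2.5, 0.5, 0.0023, 0.0201, 0.0068, 2.74, -2.5, 0.5, 0.0027, 0.0204, 0.0057, 2.74, -2.5, 0.5, 0.0031, 0.0206, 0.0046, 2.74, -2.5, 0.5, 0.0035, 0.0208, 0.0034, 2.74, -2.5, 0.5, 0.0038, 0.0209, 0.0023, 2.74, -2.5, 0.5, 0.0041, 0.0209, 0.0011, 2.74, -2.5, 0.5, 0.0043, 0.0209, 0, 2.74, -2.5, 0.5, 0, 0, 0, 0, 0, 0],
)

```text
t: 17.88
tcp_pos: [0.5022, 0.061, 0.3365]
orientation: [0.993, 0.106, -0.009, -0.059]
ft_force: [-0.2, 0.2, 0.3]
gripper_width: 0.447
finger_force: 0.0
```

send_rows(
  motion=[0, 0.005, 0.04, 0, 0, 0, 0, 0.005, 0.04, 0, 0, 0, 0, 0.005, 0.04, 0, 0, 0, 0, 0.005, 0.04, 0, 0, 0, 0, 0.005, 0.04, 0, 0, 0, 0, 0.005, 0.04, 0, 0, 0, 0, 0.003, 0.028, 0, 0, 0, 0, 0, 0, 0, 0, 0],
  hand=0,
)

```text
t: 18.88
tcp_pos: [0.4984, 0.0643, 0.0666]
orientation: [0.992, 0.11, -0.01, -0.06]
ft_force: [0.8, 0.5, -0.4]
gripper_width: 0.003
finger_force: 0.0
```

```bash
python3 - <<'E'
from h import *
s(); p,R=now(); print(np.degrees(Ro.from_matrix(R.T@Rt(83,0)).as_rotvec()),R.T@(sl(-.045,.504,.032)-p))
E
```

```text
t18.9 s -0.0459 l 0.5005 z 0.0666 F X 0.3 L 0.9 Z -0.4 w 0.00 ff 0.0
pitch 83.0 q [ 0.0155  0.5692 -0.1927  2.0031 -0.0313  0.5942 -1.4731]
[ 0.0243  0.4244 -0.0273] [0.0038 0.0033 0.0344]
```

send_rows(
  motion=[0.0035, 0.0015, 0.012, 0, 0, 0, 0, 0.0015, 0.012, 0, 0, 0, 0, 0.001, 0.006, 0, 0, 0, 0, 0, 0.005, 0, 0, 0, 0, 0, 0, 0, 0, 0],
)

```text
t: 19.5
tcp_pos: [0.5044, 0.065, 0.0333]
orientation: [0.992, 0.109, -0.008, -0.06]
ft_force: [-0.7, -0.1, 0.3]
gripper_width: 0.005
finger_force: 0.0
```

```bash
python3 - <<'E'
from h import *
s()
P,d=camera("top"); cv2.imwrite("pics/t7.png",cv2.resize(P[180:290,170:320],None,fx=5,fy=5,interpolation=cv2.INTER_CUBIC))
E
```

```text
t19.5 s -0.0465 l 0.5064 z 0.0333 F X 0.0 L -0.7 Z 0.3 w 0.01 ff 0.0
pitch 83.1 q [ 0.0082  0.6356 -0.1845  1.9986 -0.0225  0.5272 -1.4736]
```

send_rows(
  motion=[0, -0.004, 0.0025, 0, 0, 0, 0, -0.003, 0.0004, 0, 0, 0, 0, -0.003, 0.0004, 0, 0, 0, 0, -0.003, 0.0004, 0, 0, 0, 0, -0.003, 0.0004, 0, 0, 0, 0, -0.002, 0.0002, 0, 0, 0],
)

```text
t: 20.3
tcp_pos: [0.5007, 0.0825, 0.0314]
orientation: [0.992, 0.109, -0.007, -0.06]
ft_force: [1.4, -1.1, 0.8]
gripper_width: -0.001
finger_force: 1.3
```

send_rows(
  motion=[0, -0.002, 0.0002, 0, 0, 0, 0, -0.002, 0.0002, 0, 0, 0, 0, -0.002, 0.0002, 0, 0, 0],
)

```text
t: 20.68
tcp_pos: [0.4992, 0.0889, 0.0315]
orientation: [0.992, 0.109, -0.007, -0.06]
ft_force: [1.0, -2.6, -0.1]
gripper_width: -0.002
finger_force: 1.2
```

```bash
python3 - <<'E'
from h import *
s()
E
```

```text
t20.7 s -0.0222 l 0.5066 z 0.0315 F X -2.7 L 0.4 Z -0.1 w -0.00 ff 1.2
pitch 83.1 q [-0.0409  0.6351 -0.1823  2.0078 -0.0264  0.5122 -1.5171]
```

send_rows(
  motion=[0, -0.0015, 0.0002, 0, 0, 0, 0, -0.0015, 0.0002, 0, 0, 0, 0, -0.0015, 0.0002, 0, 0, 0],
)

```text
t: 21.05
tcp_pos: [0.4982, 0.0934, 0.0315]
orientation: [0.992, 0.109, -0.007, -0.06]
ft_force: [0.5, -2.5, -1.5]
gripper_width: 0.0
finger_force: 1.2
```

send_rows(
  motion=[0, -0.0015, 0.0002, 0, 0, 0, 0, -0.0015, 0.0002, 0, 0, 0],
)

```text
t: 21.3
tcp_pos: [0.4976, 0.0963, 0.0315]
orientation: [0.992, 0.109, -0.007, -0.06]
ft_force: [0.9, -1.9, -1.1]
gripper_width: 0.001
finger_force: 1.2
```

```bash
python3 - <<'E'
from h import *
s()
E
```

```text
t21.3 s -0.0145 l 0.5066 z 0.0315 F X -2.1 L 0.5 Z -1.1 w 0.00 ff 1.2
pitch 83.1 q [-0.0563  0.6342 -0.1817  2.01   -0.0279  0.5091 -1.5306]
```

send_rows(
  motion=[0, -0.0015, 0.0002, 0, 0, 0, 0, -0.0015, 0.0002, 0, 0, 0],
)

```text
t: 21.55
tcp_pos: [0.4969, 0.0993, 0.0314]
orientation: [0.992, 0.109, -0.007, -0.06]
ft_force: [0.5, -3.9, -0.2]
gripper_width: -0.001
finger_force: 1.5
```

send_rows(
  motion=[0, -0.0015, 0.0002, 0, 0, 0],
)

```text
t: 21.68
tcp_pos: [0.4968, 0.1, 0.0314]
orientation: [0.992, 0.109, -0.007, -0.06]
ft_force: [0.9, -5.3, 1.7]
gripper_width: -0.002
finger_force: 2.8
```

```bash
python3 - <<'E'
from h import *
s()
P,d=camera("top"); g=cv2.cvtColor(P,cv2.COLOR_BGR2GRAY)
cv2.imwrite("pics/t8.png",cv2.resize(P[180:290,170:320],None,fx=5,fy=5,interpolation=cv2.INTER_CUBIC))
E
```

```text
t21.7 s -0.0108 l 0.5066 z 0.0314 F X -5.4 L -0.3 Z 1.7 w -0.00 ff 2.8
pitch 83.1 q [-0.0652  0.6337 -0.1803  2.0112 -0.0281  0.5073 -1.5388]
```

View pics/t8.png

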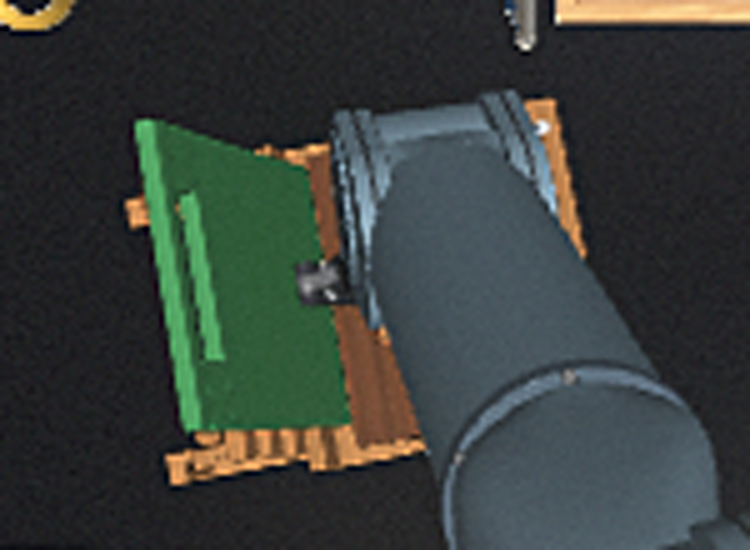

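The bar's edge meets the board's foot (crop x about 310–350) and the force is rising. I'll take one more small step to confirm it is snug.

send_rows(
  motion=[0, -0.0015, 0.0002, 0, 0, 0, 0, 0, 0, 0, 0, 0],
)

```text
t: 21.98
tcp_pos: [0.4964, 0.1015, 0.0314]
orientation: [0.992, 0.109, -0.007, -0.06]
ft_force: [1.2, -4.3, 1.4]
gripper_width: 0.002
finger_force: 2.4
```

send_rows(
  motion=[0, -0.0012, 0.0001, 0, 0, 0, 0, 0, 0, 0, 0, 0],
)

```text
t: 22.22
tcp_pos: [0.4963, 0.1017, 0.0314]
orientation: [0.992, 0.109, -0.007, -0.059]
ft_force: [1.1, -8.3, 1.1]
gripper_width: -0.002
finger_force: 3.8
```

It has stalled at 8 N, so it is snug. I'm backing out.

send_rows(
  motion=[0, 0.006, -0.0007, 0, 0, 0, 0, 0.004, -0.0005, 0, 0, 0, 0, -0.001, -0.01, 0, 0, 0, 0, -0.003, -0.03, 0, 0, 0, 0, 0, -0.05, 0, 0, 0, 0, 0.01, -0.06, 0, 0, 0, 0, 0.02, -0.06, 0, 0, 0, 0, 0.04, -0.04, 0, 0, 0, 0, 0.05, 0, 0, 0, 0, 0, 0.05, 0, 0, 0, 0, 0, 0.05, 0, 0, 0, 0, 0, 0, 0, 0, 0, 0],
)

```text
t: 23.72
tcp_pos: [0.5512, -0.1492, 0.2527]
orientation: [0.993, 0.106, -0.008, -0.059]
ft_force: [-0.8, 0.8, 0.6]
gripper_width: -0.0
finger_force: 0.0
```

```bash
python3 - <<'E'
from h import *
s()
P,d=camera("top"); S,_=camera("scene")
a=cv2.resize(P[170:290,120:420],(750,300)); b=cv2.resize(S[150:310,60:420],(675,300)); b=cv2.copyMakeBorder(b,0,0,0,75,0)
cv2.imwrite("pics/f.png",np.vstack([a,b]))
E
```

```text
t23.7 s -0.2659 l 0.5054 z 0.2527 F X 0.9 L -0.6 Z 0.6 w -0.00 ff 0.0
pitch 83.2 q [ 0.3167  0.419  -0.092   1.6765 -0.0774  1.1029 -1.0894]
```

View pics/f.png

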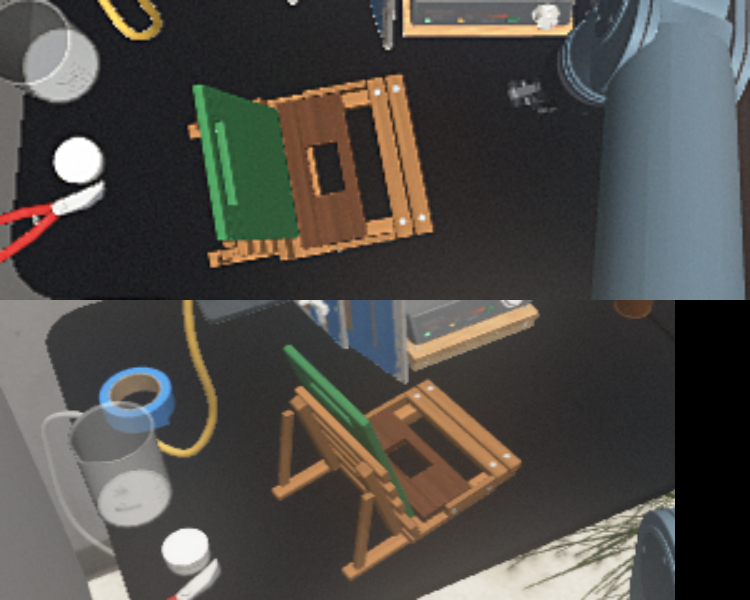

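The board stands leaning flush on the rest with the slot uppermost, and the bar is closed against its foot (top view x≈280–300). The beaker, tin and bottle are where they were, and the arm is clear. I'm handing it in.

```bash
python3 -c "
from workcell import sign_off
print(sign_off())"
```

```text
the job is handed in; nothing more can be done
None
```

I've handed the job in: the board leans square on the back rest with its slot uppermost, the foot bar is snug against its foot (it stalled at about 8 N), and the beaker, bottle and tin look undisturbed.

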